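# Slide the cat's bowl to the scrap caddy and hold its lid open

### The job

I want to scrape the cat's leftovers into the scrap caddy. Slide the cat's bowl along the worktop, without lifting or tipping it, until it stands close up to the caddy's front (the side with the lid's pull bar), squarely before its middle; then raise the caddy's lid with the fingers and hold it open at 60 degrees from its shut position, and finish while still holding it there, because it falls shut by itself. Leave the mug, the salt mill and the tin where they are.

Things in the scene. Friction and masses are not known exactly. Their poses are not given: they have to be found in the camera images.
- caddy: Grey plastic food-waste caddy, fixed to the worktop: open box 150 mm deep (x), 210 mm wide (y), 124 mm high, with a hinged lid. Origin: centre of its underside. Its own -x points out of its front (face at x = -75 mm, rim to -80), z up. Lid hinge line: along y at x = +82, z = 130 mm. The bowl belongs before the front, its centre on the caddy's x axis.
- caddy_lid (a joint): Opening angle of the lid in rad: 0 shut (level), grows as the front edge swings up and back about the hinge, stop at 1.5. 60 degrees is 1.047. The lid closes by itself from every angle (own weight 0.26 kg and a light spring); holding it at the bar takes about 2 N.
- lid_panel: The lid: grey plate 162 x 218 x 7 mm (along and across), with a steel pull bar ahead of its front edge. Origin on the hinge line, in the middle of its width; turns with the lid. Own -x axis points from the hinge to the front edge (at x = -164 mm), y along the hinge.
- lid_bar (a point): Middle of the lid's pull bar: round steel, 10 mm thick, along the caddy's y, 80 mm clear between its two arms. Its axis lies in the lid's plane 210 mm from the hinge line, 41 mm clear of the lid's front edge: a finger passes on either side. Lid shut: z = 130 mm, 128 mm ahead of the caddy's origin. Can be pinched from above; may turn between the fingers.
- bowl: The cat's bowl: round, light grey, 196 mm across at the foot, narrowing upward, 51 mm high, 0.35 kg on average, loose. Origin: centre of its underside. Too wide to grasp across. The steel sink drainer beside it, to the right, stands 7 mm above the worktop.
- mug: Cream mug, 83 mm across, 94 mm high with handle, loose bystander. Origin: centre of its underside.
- mill: Brown wooden salt mill, 58 mm across, 170 mm high, loose bystander. Origin: centre of its underside.
- tin: Food tin, 75 mm across, 110 mm high, loose bystander. Origin: centre of its underside.

How it is judged:
By the outcome, as a careful person would: the job done as asked, in the order asked, and still so for the second after the job is handed in, while the arm keeps its last pose, push and grip.
It also fails if it takes over 54 s, if anything falls off the work surface, if the arm or the gripper's body presses on something with over 40 N, if the wrist force passes 120 N, or if a joint passes its speed limit or range.

### The arm

A 6-joint arm with a two-finger parallel gripper is mounted at the origin on a cart in front of the work surface, level with it; the furniture and walls round the work are solid. World frame = base frame: x ahead of the robot, y to its left, z up, the work surface at z = 0. Lengths are in m, angles in degrees, forces in N, time in s.
With the tool pointing down it reaches from about 0.2 to 0.875 m from the base axis. Payload 3.4 kg.
Tool frame: the origin (TCP) lies between the finger pads; the fingertips stand 8 mm ahead of it and the grasp point (between the pads) lies 11 mm behind it; z points along the fingers, y is the direction in which the jaws open and shut (so a half turn about z gives the same grasp; the last joint's range is limited). The gripper opens to 94 mm and grips with 3 to 60 N. Pads are 16 mm wide; open, the fingers measure 119 mm over their backs; the gripper's body (75 mm by 177 mm) begins 78 mm behind the grasp point.
Start: joints at [-76.49, 15.808, 86.224, -0, 77.962, -6.933], TCP at [0.201, -0.539, 0.213] pointing down, gripper open.
Joint ranges: [-165.64, 165.64], [-43.16, 119.46], [12.63, 154.43], [-67.54, 247.53], [6.08, 155.33], [-154.97, 154.97]. Speed limits (degrees/s): [147.25, 147.25, 180, 180, 180, 180].

### API

Orientations are given as a 3x3 rotation matrix whose columns are the frame's x, y, z axes.
In Python, from rig import sensors, snapshot, job gives the robot as it stands.
- The arm moves only by the tool step_arm, never from a script. Its argument "deltas" is a list of rows, each an object of numbers: "x", "y", "z": the shift along the tool's x, y, z in mm; "rx", "ry", "rz": the turn, a rotation vector about the tool's x, y, z in rad. In form: [{"x": .., "y": .., "z": .., "rx": .., "ry": .., "rz": ..}, ...]. A call has 1 to 20 rows; each row is the pose to reach, as a shift and turn from the pose measured when the call began, along the tool's axes at that moment; what a row does not reach only later rows make up. A row lasts 1/10 s, in which the tool goes at most 50 mm and 8.59 degrees, less where a joint would pass 70% of its speed; a pose out of reach is approached as far as the arm can. A call with a gripper value outside its range is refused whole. "claw" is the finger opening in mm, from 0 to 94, set as the call begins (left out, the last holds). The fingers move at their own pace and stop on an object; "grip_force" is the grip in N (left out, the last holds). Time passes only in rows, so rows that repeat a pose let the fingers close. It gives the time, the measured TCP pose, the force and the opening at its end, in the units of the state.
- sensors.state(): the state, without advancing time (a new reading comes with each control period).
- snapshot(name): name is "side" or "top"; returns a dict with "image" (400x640x3 uint8, blue, green, red), "fx", "fy", "cx", "cy" (pixels), "view" (4x4, takes a point from world to camera coordinates). Camera axes: x right, y up, looking along -z (the intrinsics and any distortion apply to the point x, -y, -z); pixel columns grow to the right and rows downward; lengths in m; the calibration is good to about 2 mm. A picture is of the moment at which its call begins. There is no depth.
- job.close_job(): hands the job in, once; it reports no verdict.
The state is a dict: "t": time; "joint_positions": joint angles; "qvel": joint speeds; "effort": joint torques, N m; "position": TCP position; "orientation": TCP orientation; "force": force on the tool from outside, world axes, zero at the start; "moment": the same for the moment, N m; "width": finger opening in m.
Only numpy, scipy, OpenCV 4.12 (cv2) and the standard library are available. Lean on these libraries where they do the work, as an engineer would, in place of code of your own. Each camera call takes 0.05 s, during which the arm holds its last target.

## Working session

There is one attempt and no reset: what is moved stays moved. The work goes in short steps, Python scripts to look and compute and a tool call to move; the robot and the scene stay as the last step left them, time stands still between calls to the robot, and variables do not carry over. Pictures are saved under pics/ and viewed, and the job is handed in when it is done.

Besides the shell and the picture viewer there is one more tool, called after "Request:" as name([rows], argument=value, ...), one row to a line, values as JSON. step_arm: Moves the arm, as the interface text tells. Its arguments: {"type":"object","properties":{"deltas":{"type":"array"},"claw":{"type":"number"},"grip_force":{"type":"number"}},"required":["deltas"]}

```bash
ls; mkdir -p pics; cat > h.py <<'E'
import numpy as np, cv2
from rig import sensors, snapshot, job
def cam(s):
    V=np.array(s['view']);return V[:3,:3],V[:3,3]
def proj(s,P):
    R,t=cam(s);c=R@np.asarray(P,float)+t
    return np.array([s['cx']+s['fx']*c[0]/-c[2], s['cy']+s['fy']*(-c[1])/-c[2]])
def ray(s,u,v):
    R,t=cam(s);d=np.array([(u-s['cx'])/s['fx'],-(v-s['cy'])/s['fy'],-1.])
    return -R.T@t, R.T@d
def onz(s,u,v,z):
    o,d=ray(s,u,v);return o+d*(z-o[2])/d[2]
def tri(s1,p1,s2,p2):
    o1,d1=ray(s1,*p1);o2,d2=ray(s2,*p2)
    k=np.linalg.lstsq(np.c_[d1,-d2],o2-o1,rcond=None)[0]
    a=o1+k[0]*d1;b=o2+k[1]*d2
    return (a+b)/2,np.linalg.norm(a-b)
E
python3 - <<'E'
from h import *
import pickle
S={}
for n in('side','top'):
    s=snapshot(n);S[n]=s;cv2.imwrite(f'pics/{n}0.png',s['image']);print(n,[k for k in s],s['fx'],s['fy'],s['cx'],s['cy'],np.round(s['view'],3).tolist(), {k:s[k] for k in s if 'dist' in k})
pickle.dump(S,open('s0.pkl','wb'))
print(sensors.state())
E
```

```text
pics
side ['image', 'fx', 'fy', 'cx', 'cy', 'view'] 384.6042843244028 384.6042843244028 322.9347801484711 203.31312655365693 [[0.999, 0.039, -0.007, -0.533], [-0.018, 0.605, 0.796, -0.163], [0.036, -0.795, 0.605, -0.994], [0.0, 0.0, 0.0, 1.0]] {}
top ['image', 'fx', 'fy', 'cx', 'cy', 'view'] 422.4482676380494 422.4482676380494 317.50760223510184 197.78353447167268 [[-0.024, -1.0, -0.011, 0.172], [0.99, -0.026, 0.142, -0.559], [-0.142, -0.007, 0.99, -0.953], [0.0, 0.0, 0.0, 1.0]] {}
{'t': 0.1, 'joint_positions': array([-7.64877550e+01,  1.58419782e+01,  8.62853863e+01,  3.13530544e-04,
        7.79622596e+01, -6.93068399e+00]), 'qvel': array([-0.03328603, -0.0326945 , -0.16495688,  0.01361721, -0.06880939,
        0.03089497]), 'effort': array([ 1.87289414e-03, -4.05455482e+01, -2.37780225e+01,  7.03900144e-02,
        2.99329218e-02, -5.41976294e-05]), 'position': array([ 0.20073663, -0.53831155,  0.21272929]), 'orientation': array([[ 9.37020993e-01,  3.49272856e-01, -3.60284624e-04],
       [ 3.49272988e-01, -9.37019777e-01,  1.52218676e-03],
       [ 1.94064699e-04, -1.55215863e-03, -9.99998777e-01]]), 'force': array([ 0.35436422, -0.77140146, -0.282617  ]), 'moment': array([ 0.00766888, -0.04019435,  0.01725716]), 'width': 0.0939073411000352}
```

View pics/side0.png

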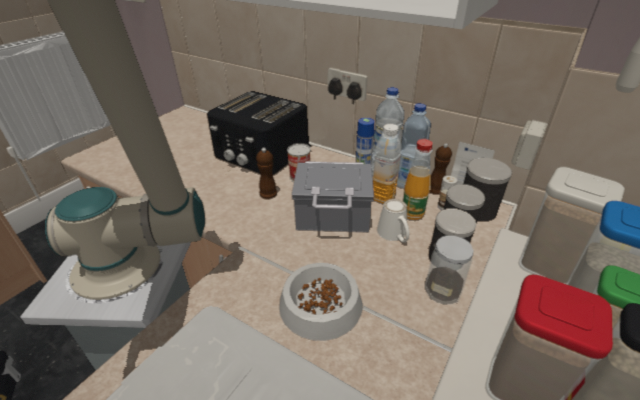

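View pics/top0.png

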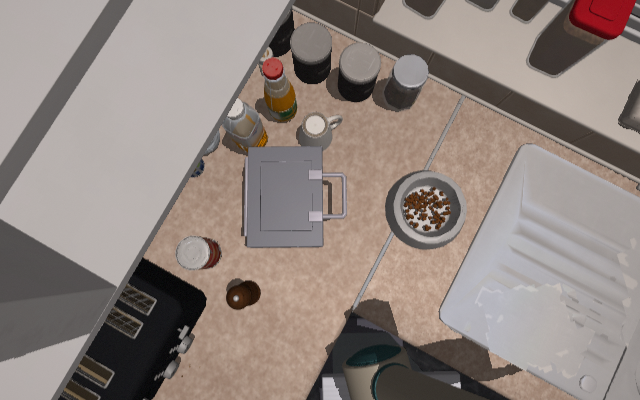

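The side view shows the caddy (295-370, 165-230) with its bar at about (332,205), and the bowl at about (320,300). In the top view the bar is at (345,195) and the bowl at (428,208). The mug stands beside the caddy at (317,128), and the mill is at (242,293). I'll zoom in next.

```bash
python3 - <<'E'
from h import *
import pickle
S=pickle.load(open('s0.pkl','rb'))
cv2.imwrite('pics/topz.png',cv2.resize(S['top']['image'][100:280,220:480],None,fx=3,fy=3,interpolation=cv2.INTER_CUBIC))
cv2.imwrite('pics/sidez.png',cv2.resize(S['side']['image'][140:350,250:440],None,fx=2.8,fy=2.8,interpolation=cv2.INTER_CUBIC))
E
```

```text
(no output)
```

View pics/topz.png

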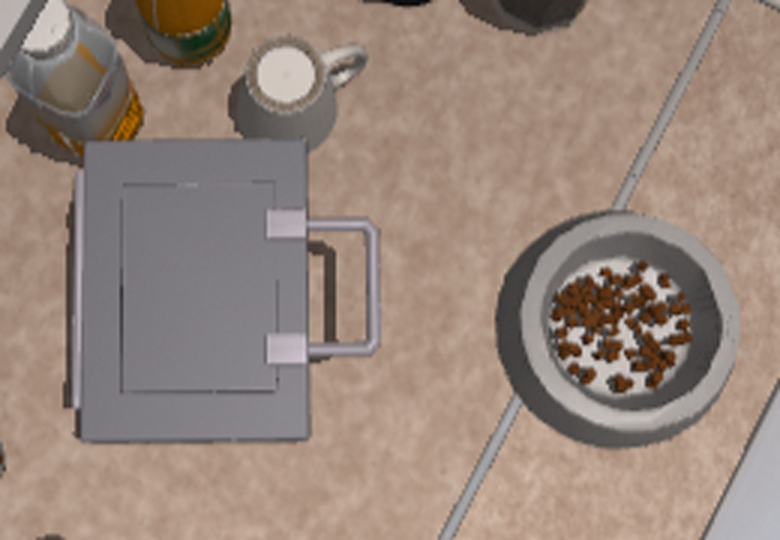

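View pics/sidez.png

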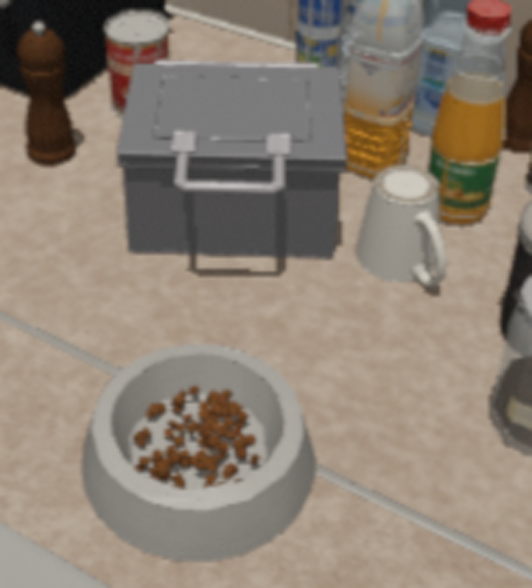

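In the zoomed top view, the lid corners are at about (82,140), (307,140), (311,440) and (80,440), and the bar ends at (377,222) and (377,353). The bowl rim is about x 522-738, y 212-437. In the side zoom, the bar ends are at (181,187) and (280,188), and the lid's front corners at (120,157) and (345,160).

```bash
python3 - <<'E'
from h import *
import pickle
S=pickle.load(open('s0.pkl','rb'));T,D=S['top'],S['side']
t=lambda u,v:(220+(u+.5)/3-.5,100+(v+.5)/3-.5)
d=lambda u,v:(250+(u+.5)/2.8-.5,140+(v+.5)/2.8-.5)
for n,a,b in [('barR(+x)',(375,224),(279,187)),('barL',(375,352),(181,187)),('lid fr +x',(307,140),(346,155)),('lid fr -x',(311,440),(121,155)),
 ('lid bk +x',(83,141),(333,70)),('lid bk -x',(78,439),(136,67))]:
    p,e=tri(T,t(*a),D,d(*b));print(n,np.round(p*1000,1),round(e*1000,1))
# bowl: segment grey
for n,s,(x0,y0,x1,y1) in (('top',T,(380,165,475,255)),('side',D,(272,258,370,342))):
    im=s['image'][y0:y1,x0:x1];hsv=cv2.cvtColor(im,cv2.COLOR_BGR2HSV)
    m=((hsv[...,1]<38)).astype(np.uint8)*255
    m=cv2.morphologyEx(m,cv2.MORPH_OPEN,np.ones((5,5)))
    c=max(cv2.findContours(m,0,1)[0],key=cv2.contourArea)
    print(n,cv2.boundingRect(c),cv2.contourArea(c), cv2.fitEllipse(cv2.convexHull(c)))
    v=im.copy();cv2.drawContours(v,[c],-1,(0,0,255),1);cv2.imwrite(f'pics/m_{n}.png',cv2.resize(v,None,fx=5,fy=5,interpolation=0))
# bowl rim outer points in zooms -> z=51 fit circle
top=np.array([(630,212),(738,325),(626,437),(522,318),(706,247),(708,402),(552,402),(552,243)])
P=np.array([onz(T,*t(*p),.051)[:2] for p in top])*1000
def circ(P):
    A=np.c_[2*P,np.ones(len(P))];q=np.linalg.lstsq(A,(P**2).sum(1),rcond=None)[0];return q[:2],np.sqrt(q[2]+q[:2]@q[:2])
print('rim top z51',circ(P))
sd=np.array([(198,345),(302,428),(96,430),(200,507),(270,366),(126,366),(277,483),(124,484)])
P=np.array([onz(D,*d(*p),.051)[:2] for p in sd])*1000
print('rim side z51',circ(P))
E
```

```text
barR(+x) [598.   98.1 133.6] 2.2
barL [508.  101.1 128.9] 0.5
lid fr +x [660.7 145.2 136.3] 1.6
lid fr -x [447.8 148.2 129.3] 1.9
lid bk +x [661.8 307.3 130.7] 9.6
lid bk -x [449.9 312.  126.8] 3.7
top (5, 4, 82, 80) 4916.5 ((45.50484848022461, 44.11479568481445), (79.04718017578125, 81.21468353271484), 98.03218841552734)
side (8, 5, 83, 78) 5028.5 ((48.24191665649414, 43.33412551879883), (78.53828430175781, 83.77486419677734), 91.244873046875)
rim top z51 (array([532.77220268, -99.94711956]), np.float64(85.30622825348149))
rim side z51 (array([ 532.58481223, -102.56964515]), np.float64(83.27430698437277))
```

```bash
python3 -c "
import cv2,numpy as np
a=cv2.imread('pics/m_top.png');b=cv2.imread('pics/m_side.png')
h=max(a.shape[0],b.shape[0]);z=lambda i:cv2.copyMakeBorder(i,0,h-i.shape[0],0,0,0)
o=np.hstack([z(a),z(b)]);cv2.imwrite('pics/m.png',cv2.resize(o,(780,int(h*780/o.shape[1]))))"
```

```text
(no output)
```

View pics/m.png

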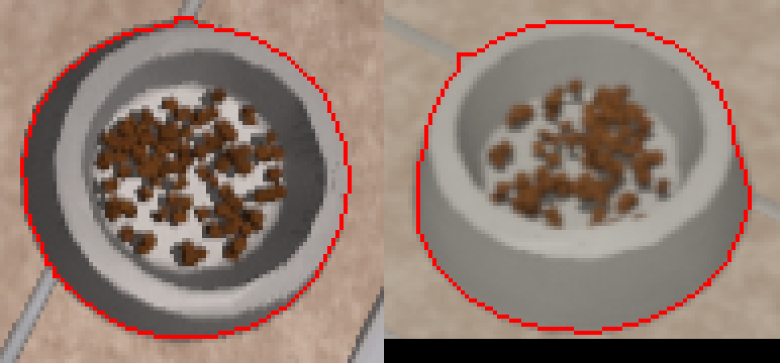

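Bar height is 131 ± 2 mm, which agrees with the stated 130, and the bowl positions from the two views agree. Next I'll refine the caddy axis, locate the overhead cabinet and check the drainer edge.

```bash
python3 - <<'E'
from h import *
import pickle
S=pickle.load(open('s0.pkl','rb'));T,D=S['top'],S['side']
t=lambda u,v:(220+(u+.5)/3-.5,100+(v+.5)/3-.5)
for n,a,z in [('fr+',(308,140),.1335),('fr-',(311,440),.1335),('bk+',(83,141),.1335),('bk-',(79,439),.1335),('bar+',(375,224),.13),('bar-',(375,352),.13)]:
    print(n,np.round(onz(T,*t(*a),z)*1000,1))
for n,s in S.items(): print(n,'cam',np.round(cam(s)[0].T@-cam(s)[1],3))
# bar end sub-pixel: mid line cross-section in top
# cabinet: plane of top-edge line (295,0)-(65,400)
o,d1=ray(T,293,0);_,d2=ray(T,66,400);n=np.cross(d1,d2)
for p in [(460,20),(350,10),(250,0)]:
    oo,d=ray(D,*p);k=n@(o-oo)/(n@d);print('cab',p,np.round(oo+k*d,3))
for p in [(525,145),(440,318)]: print('drainer',np.round(onz(T,*p,.007),3))
for n,a,z in [('mug',(317,128),.094),('mugh',(341,120),.06)]: print(n,np.round(onz(T,*a,z),3))
E
python3 -c "
import cv2
i=cv2.imread('pics/side0.png');cv2.imwrite('pics/cab.png',cv2.resize(i[0:60,160:520],None,fx=2.2,fy=2.2))"
```

```text
fr+ [662.3 144.5 133.5]
fr- [446.7 148.  133.5]
bk+ [666.  307.4 133.5]
bk- [451.4 310.4 133.5]
bar+ [599.9  98.  130. ]
bar- [507.6 101.1 130. ]
side cam [ 0.565 -0.671  0.727]
top cam [0.422 0.151 1.025]
cab (460, 20) [0.796 0.141 0.558]
cab (350, 10) [0.587 0.258 0.554]
cab (250, 0) [0.339 0.395 0.551]
drainer [ 0.686 -0.356  0.007]
drainer [ 0.278 -0.12   0.007]
mug [0.716 0.155 0.094]
mugh [0.745 0.098 0.06 ]
```

View pics/cab.png

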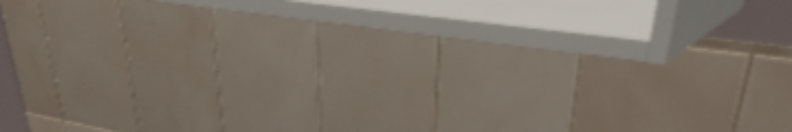

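The caddy's axis direction is about (0.022, 1.0), with bar mid at (554, 100, 130). Face y is about 153, so the bowl's target centre is roughly (553, 50). The cabinet's underside is at z≈0.555 and its edge lies at y≈0.28 near x=0.55, so I'll lean the tool away from it when lifting. I'll push with the open fingers as a cradle along (0.13, 0.99).

Request:
step_arm([
  {"x":15,"y":-7,"rz":-0.05},
  {"x":40,"y":-19,"rz":-0.12},
  {"x":70,"y":-33,"rz":-0.2},
  {"x":100,"y":-47,"rz":-0.28},
  {"x":130,"y":-62,"rz":-0.36},
  {"x":160,"y":-76,"rz":-0.44},
  {"x":190,"y":-90,"rz":-0.52},
  {"x":220,"y":-104,"rz":-0.6},
  {"x":250,"y":-119,"rz":-0.68},
  {"x":280,"y":-133,"rz":-0.76},
  {"x":310,"y":-147,"rz":-0.84},
  {"x":340,"y":-161,"rz":-0.92},
  {"x":365,"y":-173,"rz":-0.98},
  {"x":385,"y":-183,"rz":-1.03},
  {"x":400,"y":-190,"rz":-1.06},
  {"x":411,"y":-195,"rz":-1.082},
  {"x":411,"y":-195,"rz":-1.082},
  {"x":411,"y":-195,"rz":-1.082},
], claw=94)

```text
invalid input
```

Request:
step_arm([
  {"x":15,"y":-7,"z":0,"rx":0,"ry":0,"rz":-0.05},
  {"x":40,"y":-19,"z":0,"rx":0,"ry":0,"rz":-0.12},
  {"x":70,"y":-33,"z":0,"rx":0,"ry":0,"rz":-0.2},
  {"x":100,"y":-47,"z":0,"rx":0,"ry":0,"rz":-0.28},
  {"x":130,"y":-62,"z":0,"rx":0,"ry":0,"rz":-0.36},
  {"x":160,"y":-76,"z":0,"rx":0,"ry":0,"rz":-0.44},
  {"x":190,"y":-90,"z":0,"rx":0,"ry":0,"rz":-0.52},
  {"x":220,"y":-104,"z":0,"rx":0,"ry":0,"rz":-0.6},
  {"x":250,"y":-119,"z":0,"rx":0,"ry":0,"rz":-0.68},
  {"x":280,"y":-133,"z":0,"rx":0,"ry":0,"rz":-0.76},
  {"x":310,"y":-147,"z":0,"rx":0,"ry":0,"rz":-0.84},
  {"x":340,"y":-161,"z":0,"rx":0,"ry":0,"rz":-0.92},
  {"x":365,"y":-173,"z":0,"rx":0,"ry":0,"rz":-0.98},
  {"x":385,"y":-183,"z":0,"rx":0,"ry":0,"rz":-1.03},
  {"x":400,"y":-190,"z":0,"rx":0,"ry":0,"rz":-1.06},
  {"x":411,"y":-195,"z":0,"rx":0,"ry":0,"rz":-1.082},
  {"x":411,"y":-195,"z":0,"rx":0,"ry":0,"rz":-1.082},
  {"x":411,"y":-195,"z":0,"rx":0,"ry":0,"rz":-1.082},
], claw=94)

```text
t: 1.9
position: [0.5173, -0.2122, 0.213]
orientation: [[0.131, 0.991, -0.001], [0.991, -0.131, 0.001], [0.001, -0.001, -1.0]]
force: [0.3, -0.4, -0.3]
width: 0.0944
```

Request:
step_arm([
  {"x":0,"y":0,"z":15,"rx":0,"ry":0,"rz":0},
  {"x":0,"y":0,"z":40,"rx":0,"ry":0,"rz":0},
  {"x":0,"y":0,"z":70,"rx":0,"ry":0,"rz":0},
  {"x":0,"y":0,"z":100,"rx":0,"ry":0,"rz":0},
  {"x":0,"y":0,"z":130,"rx":0,"ry":0,"rz":0},
  {"x":0,"y":0,"z":155,"rx":0,"ry":0,"rz":0},
  {"x":0,"y":0,"z":175,"rx":0,"ry":0,"rz":0},
  {"x":0,"y":0,"z":187,"rx":0,"ry":0,"rz":0},
  {"x":0,"y":0,"z":193,"rx":0,"ry":0,"rz":0},
  {"x":0,"y":0,"z":193,"rx":0,"ry":0,"rz":0},
])

```text
t: 2.9
position: [0.5168, -0.2124, 0.0197]
orientation: [[0.132, 0.991, -0.002], [0.991, -0.132, 0.001], [0.001, -0.002, -1.0]]
force: [-0.5, -0.1, -0.2]
width: 0.0942
```

```bash
python3 - <<'E'
from h import *
for n in('side','top'):
    s=snapshot(n);i=s['image'];i=i[140:350,230:450] if n=='side' else i[100:290,280:520]
    cv2.imwrite(f'pics/{n}1.png',cv2.resize(i,None,fx=2.7,fy=2.7,interpolation=cv2.INTER_CUBIC))
E
```

```text
(no output)
```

View pics/side1.png

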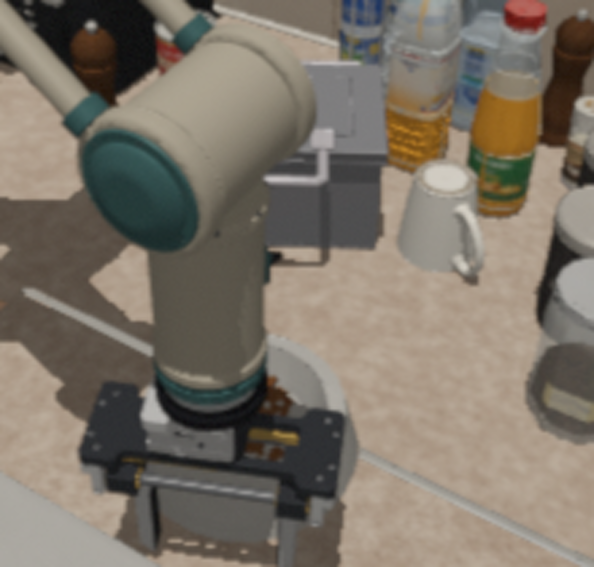

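View pics/top1.png

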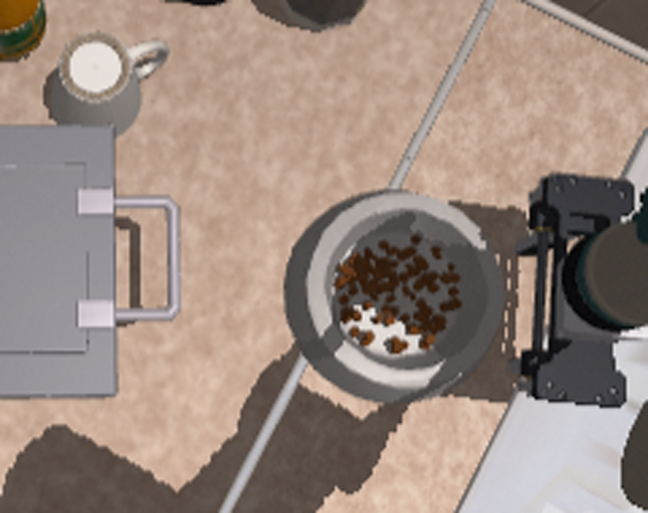

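In both views the fingers stand behind the bowl and straddle its centre, without contact. I'll push slowly now.

Request:
step_arm([
  {"x":4,"y":0,"z":0,"rx":0,"ry":0,"rz":0},
  {"x":9,"y":0,"z":0,"rx":0,"ry":0,"rz":0},
  {"x":14,"y":0,"z":0,"rx":0,"ry":0,"rz":0},
  {"x":19,"y":0,"z":0,"rx":0,"ry":0,"rz":0},
  {"x":24,"y":0,"z":0,"rx":0,"ry":0,"rz":0},
  {"x":30,"y":0,"z":0,"rx":0,"ry":0,"rz":0},
  {"x":36,"y":0,"z":0,"rx":0,"ry":0,"rz":0},
  {"x":42,"y":0,"z":0,"rx":0,"ry":0,"rz":0},
  {"x":48,"y":0,"z":0,"rx":0,"ry":0,"rz":0},
  {"x":54,"y":0,"z":0,"rx":0,"ry":0,"rz":0},
  {"x":60,"y":0,"z":0,"rx":0,"ry":0,"rz":0},
  {"x":66,"y":0,"z":0,"rx":0,"ry":0,"rz":0},
  {"x":72,"y":0,"z":0,"rx":0,"ry":0,"rz":0},
  {"x":78,"y":0,"z":0,"rx":0,"ry":0,"rz":0},
  {"x":84,"y":0,"z":0,"rx":0,"ry":0,"rz":0},
  {"x":88,"y":0,"z":0,"rx":0,"ry":0,"rz":0},
  {"x":90,"y":0,"z":0,"rx":0,"ry":0,"rz":0},
  {"x":90,"y":0,"z":0,"rx":0,"ry":0,"rz":0},
])

```text
t: 4.8
position: [0.5295, -0.1229, 0.0208]
orientation: [[0.132, 0.991, 0.0], [0.991, -0.132, 0.001], [0.001, 0.0, -1.0]]
force: [0.2, -0.5, 0.1]
width: 0.0943
```

```bash
python3 - <<'E'
from h import *
for n in('side','top'):
    s=snapshot(n);i=s['image'];i=i[140:350,230:450] if n=='side' else i[100:290,280:520]
    cv2.imwrite(f'pics/{n}2.png',cv2.resize(i,None,fx=2.7,fy=2.7,interpolation=cv2.INTER_CUBIC))
E
```

```text
(no output)
```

View pics/top2.png

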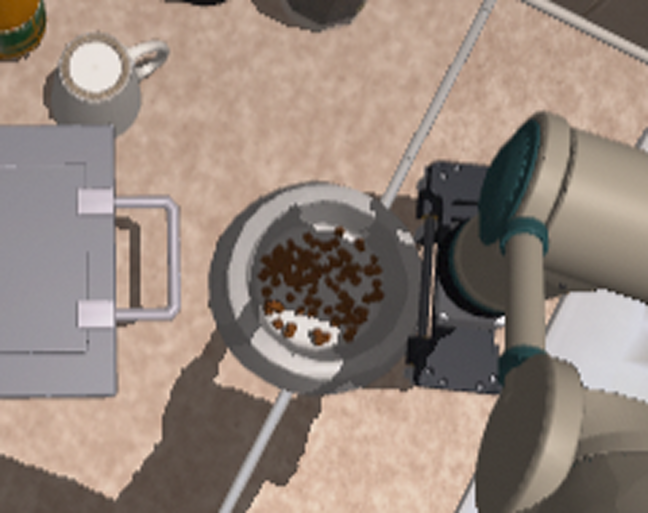

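View pics/side2.png

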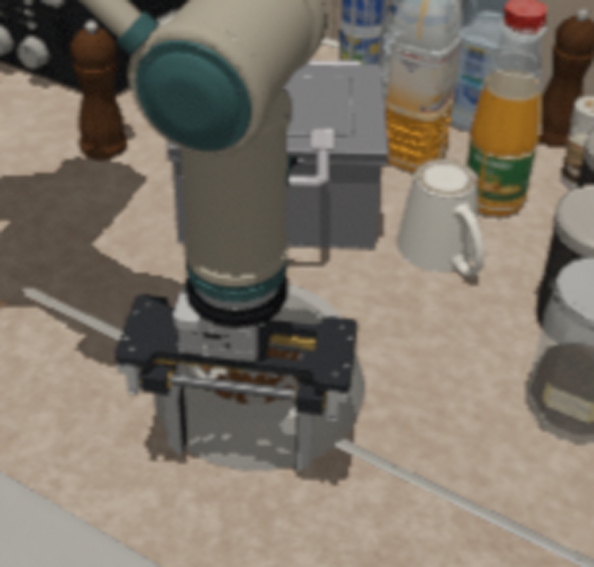

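```bash
cat >> h.py <<'E'
def circ(P,r=None):
    from scipy.optimize import least_squares
    P=np.asarray(P)
    if r is None: f=lambda q:np.hypot(P[:,0]-q[0],P[:,1]-q[1])-q[2];x=[*P.mean(0),85]
    else: f=lambda q:np.hypot(P[:,0]-q[0],P[:,1]-q[1])-r;x=P.mean(0)
    q=least_squares(f,x);return np.round(q.x,1),np.round(q.fun,1)
E
python3 - <<'E'
from h import *
s=snapshot('top')
t=lambda u,v:(280+(u+.5)/2.7-.5,100+(v+.5)/2.7-.5)
pts=[(229,275),(320,183),(245,227),(267,200),(240,330),(268,369),(300,388),(370,195)]
P=[onz(s,*t(*p),.051)[:2]*1000 for p in pts]
print(circ(P,84.5),circ(P))
E
```

```text
(array([540.2, -32.2]), array([-2.3,  4.1, -0.7,  3.3, -1.4,  3.7,  7.3,  3.7])) (array([538.1, -38. ,  89.8]), array([-1.5,  1.1, -0.1,  2.9, -2.2,  0.4,  1.8, -2.4]))
```

The bowl is at about (540, -33), which matches the fingers' pose. Next I'll push to just short of the target.

Request:
step_arm([
  {"x":4,"y":0,"z":0,"rx":0,"ry":0,"rz":0},
  {"x":9,"y":0,"z":0,"rx":0,"ry":0,"rz":0},
  {"x":14,"y":0,"z":0,"rx":0,"ry":0,"rz":0},
  {"x":19,"y":0,"z":0,"rx":0,"ry":0,"rz":0},
  {"x":24,"y":0,"z":0,"rx":0,"ry":0,"rz":0},
  {"x":29,"y":0,"z":0,"rx":0,"ry":0,"rz":0},
  {"x":34,"y":0,"z":0,"rx":0,"ry":0,"rz":0},
  {"x":39,"y":0,"z":0,"rx":0,"ry":0,"rz":0},
  {"x":44,"y":0,"z":0,"rx":0,"ry":0,"rz":0},
  {"x":49,"y":0,"z":0,"rx":0,"ry":0,"rz":0},
  {"x":54,"y":0,"z":0,"rx":0,"ry":0,"rz":0},
  {"x":59,"y":0,"z":0,"rx":0,"ry":0,"rz":0},
  {"x":63,"y":0,"z":0,"rx":0,"ry":0,"rz":0},
  {"x":67,"y":0,"z":0,"rx":0,"ry":0,"rz":0},
  {"x":70,"y":0,"z":0,"rx":0,"ry":0,"rz":0},
  {"x":73,"y":0,"z":0,"rx":0,"ry":0,"rz":0},
  {"x":75,"y":0,"z":0,"rx":0,"ry":0,"rz":0},
  {"x":75,"y":0,"z":0,"rx":0,"ry":0,"rz":0},
])

```text
t: 6.75
position: [0.5393, -0.0483, 0.0208]
orientation: [[0.132, 0.991, -0.0], [0.991, -0.132, 0.001], [0.001, -0.0, -1.0]]
force: [0.5, -0.3, -0.2]
width: 0.0939
```

```bash
python3 - <<'E'
from h import *
for n in('side','top'):
    s=snapshot(n);i=s['image'];i=i[140:350,230:450] if n=='side' else i[120:270,260:460]
    cv2.imwrite(f'pics/{n}3.png',cv2.resize(i,None,fx=2.7 if n=='side' else 4,fy=2.7 if n=='side' else 4,interpolation=cv2.INTER_CUBIC))
E
```

```text
(no output)
```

View pics/top3.png

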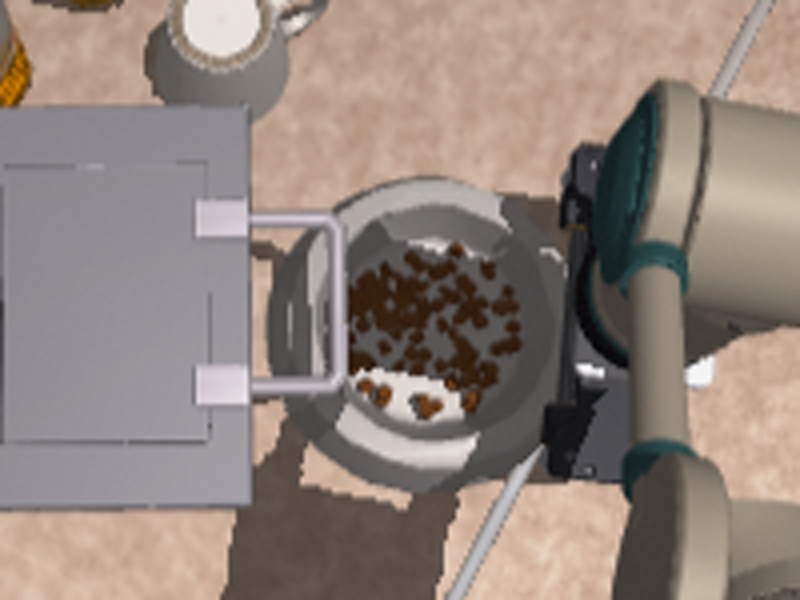

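View pics/side3.png

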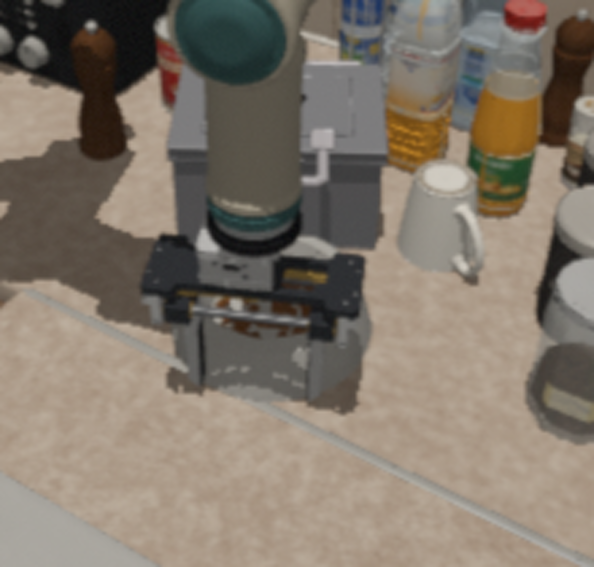

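```bash
python3 - <<'E'
from h import *
s=snapshot('top')
t=lambda u,v:(260+(u+.5)/4-.5,120+(v+.5)/4-.5)
pts=[(268,325),(274,280),(292,400),(307,430),(340,465),(395,489),(430,493)]
P=[onz(s,*t(*p),0.002)[:2]*1000 for p in pts]
print(circ(P,98),circ(P)[0])
pts=[(311,290),(322,250),(345,215),(380,188),(425,178),(340,410),(370,443),(410,464)]
P=[onz(s,*t(*p),0.051)[:2]*1000 for p in pts]
print(circ(P,84.5))
E
```

```text
(array([554.9,  37.8]), array([ 0.9,  2.1, -3.4, -1. ,  1.1,  1.1,  0.8])) [559.4  31.2 104.8]
(array([554.7,  31.9]), array([-2.5, -0.3,  1.5,  2.6,  0.2, -1.5,  1.4,  2.9]))
```

The bowl is at about (553, 39), leaving roughly a 13-16 mm gap to the face. I'll push 10 mm more along y, then back off and lift.

Request:
step_arm([
  {"x":2,"y":0,"z":0,"rx":0,"ry":0,"rz":0},
  {"x":4,"y":-1,"z":0,"rx":0,"ry":0,"rz":0},
  {"x":6,"y":-1,"z":0,"rx":0,"ry":0,"rz":0},
  {"x":8,"y":-1,"z":0,"rx":0,"ry":0,"rz":0},
  {"x":10,"y":-1,"z":0,"rx":0,"ry":0,"rz":0},
  {"x":10,"y":-1,"z":0,"rx":0,"ry":0,"rz":0},
  {"x":5,"y":-1,"z":0,"rx":0,"ry":0,"rz":0},
  {"x":-10,"y":0,"z":0,"rx":0,"ry":0,"rz":0},
  {"x":-30,"y":0,"z":0,"rx":0,"ry":0,"rz":0},
  {"x":-50,"y":0,"z":-15,"rx":0,"ry":0,"rz":0},
  {"x":-70,"y":0,"z":-45,"rx":0,"ry":0,"rz":0},
  {"x":-85,"y":0,"z":-75,"rx":0,"ry":0,"rz":0},
  {"x":-100,"y":0,"z":-105,"rx":0,"ry":0,"rz":0},
  {"x":-110,"y":0,"z":-135,"rx":0,"ry":0,"rz":0},
  {"x":-115,"y":0,"z":-165,"rx":0,"ry":0,"rz":0},
  {"x":-120,"y":0,"z":-190,"rx":0,"ry":0,"rz":0},
  {"x":-120,"y":0,"z":-205,"rx":0,"ry":0,"rz":0},
  {"x":-120,"y":0,"z":-210,"rx":0,"ry":0,"rz":0},
])

```text
t: 8.7
position: [0.5239, -0.1692, 0.2325]
orientation: [[0.134, 0.991, 0.003], [0.991, -0.134, 0.0], [0.001, 0.003, -1.0]]
force: [0.3, -0.1, 0.5]
width: 0.0936
```

```bash
python3 - <<'E'
from h import *
import pickle
S={}
for n in('side','top'):
    s=snapshot(n);S[n]=s;i=s['image'];i=i[140:350,230:450] if n=='side' else i[120:270,260:460]
    cv2.imwrite(f'pics/{n}4.png',cv2.resize(i,None,fx=2.7 if n=='side' else 4,fy=2.7 if n=='side' else 4,interpolation=cv2.INTER_CUBIC))
pickle.dump(S,open('s4.pkl','wb'))
E
```

```text
(no output)
```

View pics/top4.png

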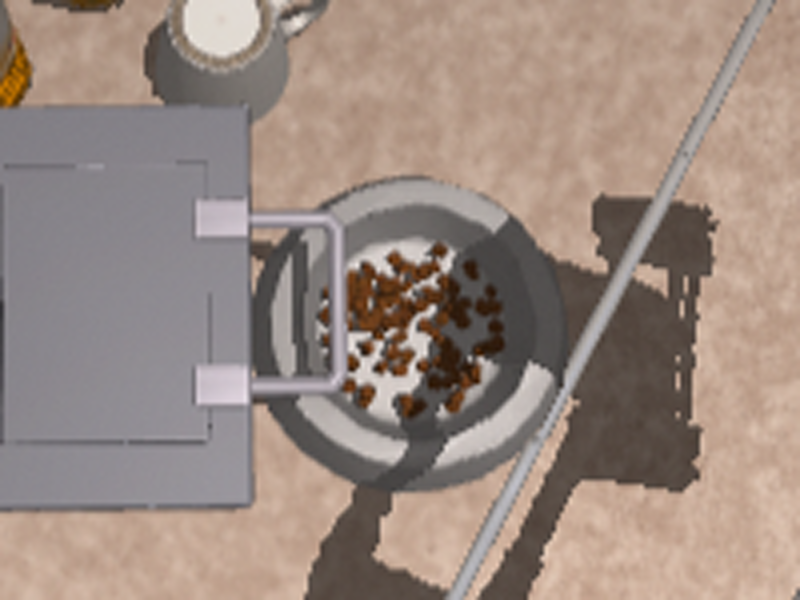

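View pics/side4.png

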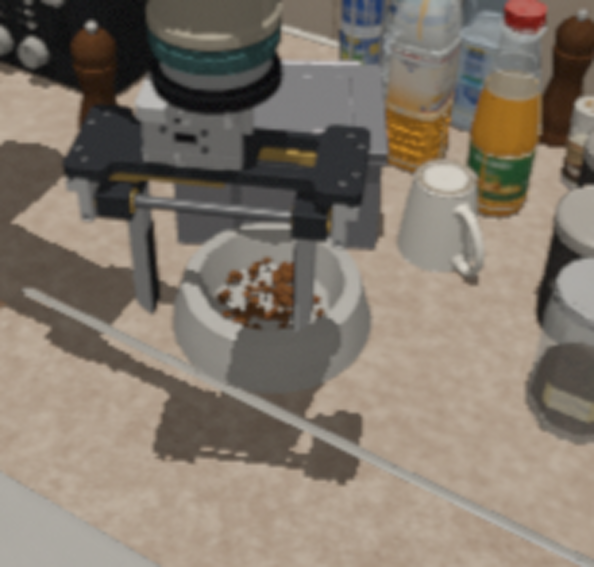

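```bash
python3 - <<'E'
from h import *
import pickle
S=pickle.load(open('s4.pkl','rb'));T,D=S['top'],S['side']
t=lambda u,v:(260+(u+.5)/4-.5,120+(v+.5)/4-.5)
d=lambda u,v:(230+(u+.5)/2.7-.5,140+(v+.5)/2.7-.5)
f=lambda s,k,pts,z,r:circ([onz(s,*k(*p),z)[:2]*1000 for p in pts],r)
print('foot top',f(T,t,[(254,325),(259,290),(278,410),(300,443),(335,470),(370,485),(410,491)],.002,98))
print('rim top',f(T,t,[(273,330),(285,270),(330,205),(370,184),(418,178),(470,190),(556,370),(530,420),(485,455),(440,468),(390,465),(320,425)],.051,84.5))
print('foot side',f(D,d,[(174,320),(182,342),(205,365),(240,378),(272,382),(310,377),(340,362),(362,340),(370,320)],.002,98))
print('face bottom edge pts side', [np.round(onz(D,*d(*p),0)*1000,1) for p in [(179,240),(381,246)]])
E
```

```text
foot top (array([555.1,  47.1]), array([ 0.2,  0.2, -1.2,  0.4,  0.4,  0.3, -0.2]))
rim top (array([553.8,  49.6]), array([ 0.4, -1.1,  1.4,  1.6,  0.7, -0.6, -0.8,  0.7,  1.2,  1.1,  0.6,
       -1. ]))
foot side (array([549.8,  64. ]), array([-1.5, -0.1,  1.2, -0.3,  0. ,  0.5, -0.7, -0.5, -0.2]))
face bottom edge pts side [array([449.2, 162.1,   0. ]), array([663.6, 159. ,   0. ])]
```

```bash
python3 - <<'E'
from h import *
import pickle
S=pickle.load(open('s4.pkl','rb'));T,D=S['top'],S['side']
d=lambda u,v:(230+(u+.5)/2.7-.5,140+(v+.5)/2.7-.5)
print(onz(D,320,340.5,0),onz(D,320,335,0))
print('now front',onz(D,*d(272,385),0),onz(D,*d(272,380),0))
for z in(0,.01,.02):print(z,proj(D,(.553,.048-.098+z*.27,z)))
for p in [(.447,.154,0),(.66,.151,0)]:print(proj(D,p))
im=D['image'];print(cv2.cvtColor(im,cv2.COLOR_BGR2GRAY)[222:236,300].tolist(),cv2.cvtColor(im,cv2.COLOR_BGR2GRAY)[222:236,365].tolist())
print(cv2.cvtColor(im,cv2.COLOR_BGR2GRAY)[268:292,310].tolist())
print(cv2.cvtColor(im,cv2.COLOR_BGR2GRAY)[268:292,360].tolist())
E
python3 -c "
import cv2
i=cv2.imread('pics/side4.png')
import pickle
S=pickle.load(open('s4.pkl','rb'));i=S['side']['image'][210:300,285:375];cv2.imwrite('pics/z.png',cv2.resize(i,None,fx=6,fy=6,interpolation=0))"
```

```text
[ 0.53470436 -0.19757451  0.        ] [ 5.34100956e-01 -1.84259102e-01 -1.11022302e-16]
now front [ 0.55304817 -0.03576844  0.        ] [ 0.55290696 -0.02981363  0.        ]
0 [330.2672889  286.77559619]
0.01 [330.31117782 283.16223748]
0.02 [330.35543651 279.51843626]
[294.95200537 230.40891933]
[369.6907871  232.63627406]
[79, 80, 81, 79, 79, 79, 81, 88, 117, 163, 167, 165, 165, 161] [79, 78, 79, 79, 79, 79, 80, 80, 81, 92, 123, 161, 166, 167]
[136, 136, 135, 136, 136, 136, 134, 134, 133, 133, 133, 134, 139, 154, 160, 161, 159, 138, 124, 92, 83, 84, 81, 82]
[120, 118, 119, 119, 120, 124, 137, 155, 166, 170, 170, 170, 165, 159, 157, 155, 157, 157, 156, 158, 160, 164, 163, 165]
```

View pics/z.png

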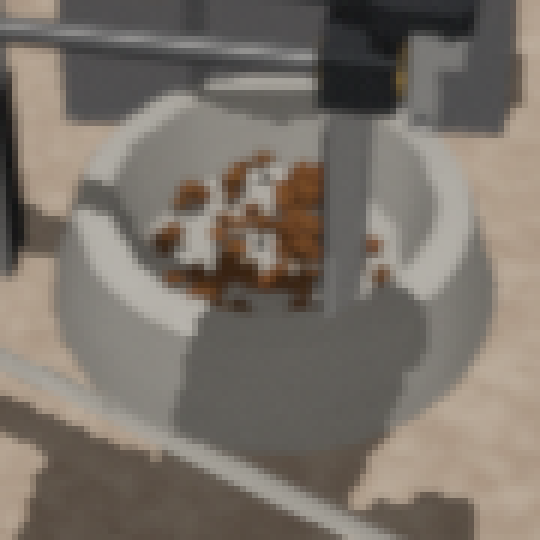

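Measured bowl centre is about (554, 49) from the top view, and about y=52 from its front foot edge in the side view. That leaves a 3-7 mm gap, on the axis. The bystanders are untouched. Next I'll compute the move to the bar's pre-grasp pose, tilted 30°.

```bash
cat >> h.py <<'E'
from scipy.spatial.transform import Rotation as Ro
def Rtilt(a,yaw=-1.2):
    a=np.radians(a);z=np.array([0,np.sin(a),-np.cos(a)]);y=np.array([0,np.cos(a),np.sin(a)]);x=np.cross(y,z)
    return Ro.from_euler('z',yaw,degrees=True).as_matrix()@np.c_[x,y,z]
def rel(p,R):
    s=sensors.state();R0=np.array(s['orientation']);p0=np.array(s['position'])*1000
    return np.round(R0.T@(np.array(p)-p0),1),np.round(Ro.from_matrix(R0.T@R).as_rotvec(),4)
E
python3 - <<'E'
from h import *
R=Rtilt(30);print(R)
bar=np.array([554,100,130.5])
print(rel(bar+11*R[:,2]-80*R[:,2],R), sensors.state()['joint_positions'])
E
```

```text
[[-0.99978068  0.01813667  0.01047121]
 [ 0.02094242  0.86583547  0.49989034]
 [ 0.          0.5        -0.8660254 ]]
(array([235.8,  -1.6,  41. ]), array([-0.3911,  0.4392, -1.6409])) [-2.51538655e+01  1.30774822e+01  8.75323492e+01  8.73977487e-02
  7.93759515e+01 -1.75094810e+01]
```

Request:
step_arm([
  {"x":7,"y":0,"z":0,"rx":-0.012,"ry":0.013,"rz":-0.049},
  {"x":19,"y":0,"z":0,"rx":-0.031,"ry":0.035,"rz":-0.131},
  {"x":35,"y":0,"z":0,"rx":-0.059,"ry":0.066,"rz":-0.246},
  {"x":52,"y":0,"z":0,"rx":-0.086,"ry":0.097,"rz":-0.361},
  {"x":68,"y":0,"z":0,"rx":-0.113,"ry":0.127,"rz":-0.476},
  {"x":85,"y":0,"z":0,"rx":-0.141,"ry":0.158,"rz":-0.591},
  {"x":101,"y":0,"z":0,"rx":-0.168,"ry":0.189,"rz":-0.706},
  {"x":118,"y":-1,"z":0,"rx":-0.196,"ry":0.22,"rz":-0.82},
  {"x":134,"y":-1,"z":0,"rx":-0.223,"ry":0.25,"rz":-0.935},
  {"x":151,"y":-1,"z":0,"rx":-0.25,"ry":0.281,"rz":-1.05},
  {"x":167,"y":-1,"z":0,"rx":-0.278,"ry":0.312,"rz":-1.165},
  {"x":184,"y":-1,"z":0,"rx":-0.305,"ry":0.342,"rz":-1.28},
  {"x":200,"y":-1,"z":0,"rx":-0.332,"ry":0.373,"rz":-1.395},
  {"x":217,"y":-2,"z":0,"rx":-0.36,"ry":0.404,"rz":-1.51},
  {"x":229,"y":-2,"z":0,"rx":-0.379,"ry":0.426,"rz":-1.592},
  {"x":236,"y":-2,"z":0,"rx":-0.391,"ry":0.439,"rz":-1.641},
  {"x":236,"y":-2,"z":0,"rx":-0.391,"ry":0.439,"rz":-1.641},
  {"x":236,"y":-2,"z":0,"rx":-0.391,"ry":0.439,"rz":-1.641},
], claw=27, grip_force=20)

```text
t: 10.6
position: [0.5523, 0.0656, 0.2301]
orientation: [[-1.0, 0.02, 0.009], [0.022, 0.866, 0.5], [0.002, 0.5, -0.866]]
force: [0.5, -0.5, 0.4]
width: 0.0269
```

```bash
python3 - <<'E'
from h import *
for n in('side','top'):
    s=snapshot(n);i=s['image'];i=i[90:350,200:500]
    cv2.imwrite(f'pics/{n}5.png',cv2.resize(i,None,fx=2.2,fy=2.2,interpolation=cv2.INTER_CUBIC))
R=Rtilt(30);bar=np.array([554,100,130.5])
print(rel(bar+11*R[:,2],R));st=sensors.state();print(st['joint_positions'],st['width'])
E
```

```text
(array([ -0.9, -20.2, 115.2]), array([-0.0003, -0.0004, -0.0013]))
[ -19.9749625    15.9635681    90.94063275   28.37648971   84.39659115
 -114.38312218] 0.0269922090327101
```

View pics/top5.png

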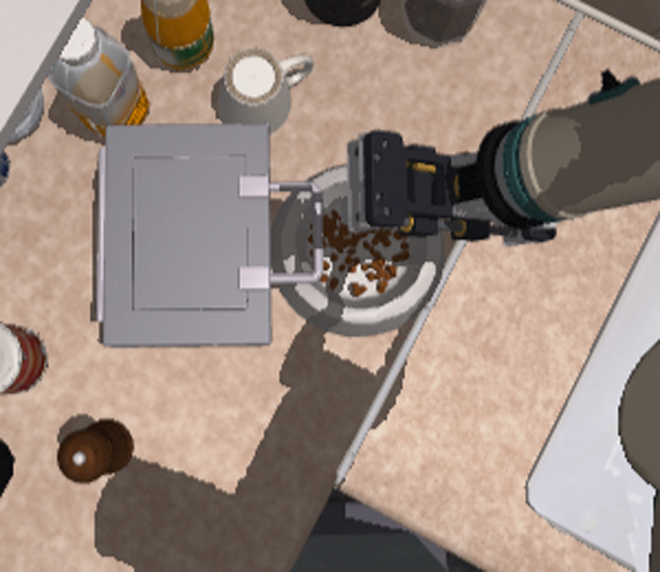

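View pics/side5.png

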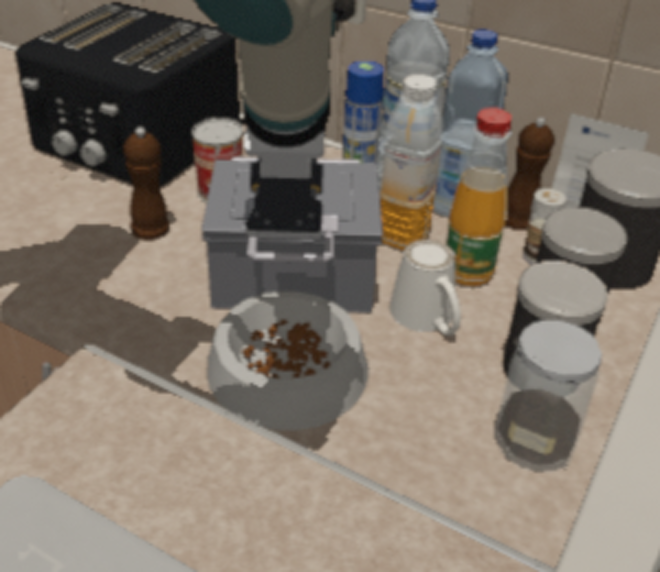

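Request:
step_arm([
  {"x":0,"y":-4,"z":8,"rx":0,"ry":0,"rz":0},
  {"x":0,"y":-10,"z":20,"rx":0,"ry":0,"rz":0},
  {"x":-1,"y":-16,"z":35,"rx":0,"ry":0,"rz":0},
  {"x":-1,"y":-20,"z":50,"rx":0,"ry":0,"rz":0},
  {"x":-1,"y":-20,"z":65,"rx":0,"ry":0,"rz":0},
  {"x":-1,"y":-20,"z":78,"rx":0,"ry":0,"rz":0},
  {"x":-1,"y":-20,"z":85,"rx":0,"ry":0,"rz":0},
  {"x":-1,"y":-20,"z":85,"rx":0,"ry":0,"rz":0},
  {"x":-1,"y":-20,"z":85,"rx":0,"ry":0,"rz":0},
])

```text
t: 11.6
position: [0.5542, 0.0906, 0.1473]
orientation: [[-1.0, 0.019, 0.01], [0.022, 0.866, 0.499], [0.001, 0.5, -0.866]]
force: [0.2, 0.8, -0.9]
width: 0.0269
```

```bash
python3 - <<'E'
from h import *
R=Rtilt(30);bar=np.array([554,100,130.5])
print(rel(bar+11*R[:,2],R))
st=sensors.state();R=np.array(st['orientation']);p=np.array(st['position'])
for n in('side','top'):
    s=snapshot(n);i=s['image'].copy()
    i=cv2.resize(i[130:260,260:420],None,fx=4,fy=4,interpolation=cv2.INTER_CUBIC)
    for w in (.0135,-.0135,.026,-.026):
        q=proj(s,p+R@[0,w,.008]);cv2.circle(i,tuple(int(a) for a in (q-[260,130])*4),2,(0,0,255),-1)
    cv2.imwrite(f'pics/{n}6.png',i)
E
```

```text
(array([ 0.4, -0.2, 30.3]), array([-0.0005, -0.0001, -0.001 ]))
```

View pics/top6.png

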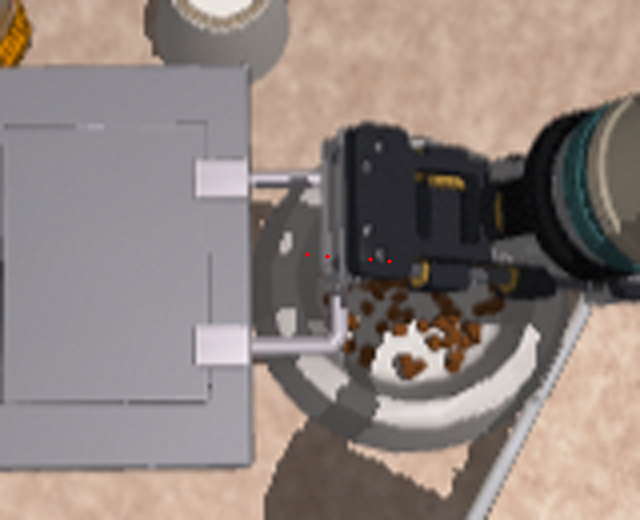

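View pics/side6.png

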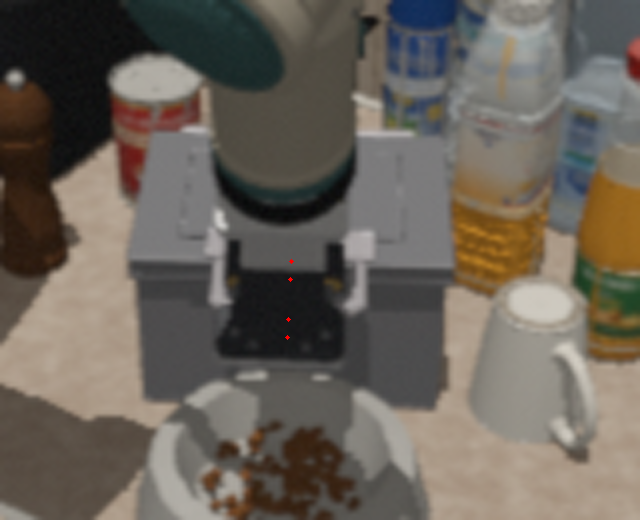

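The finger gap is centred on the bar line (dots straddle column 338), and the body is centred between the arms. I'll advance 30 mm and close.

Request:
step_arm([
  {"x":0,"y":0,"z":5,"rx":0,"ry":0,"rz":0},
  {"x":0,"y":0,"z":11,"rx":0,"ry":0,"rz":0},
  {"x":0,"y":0,"z":17,"rx":0,"ry":0,"rz":0},
  {"x":0,"y":0,"z":23,"rx":0,"ry":0,"rz":0},
  {"x":0,"y":0,"z":28,"rx":0,"ry":0,"rz":0},
  {"x":0,"y":0,"z":30,"rx":0,"ry":0,"rz":0},
  {"x":0,"y":0,"z":30,"rx":0,"ry":0,"rz":0},
])

```text
t: 12.4
position: [0.5546, 0.1055, 0.1214]
orientation: [[-1.0, 0.019, 0.011], [0.022, 0.866, 0.499], [0.0, 0.5, -0.866]]
force: [-0.1, -0.8, -0.0]
width: 0.0271
```

Request:
step_arm([
  {"x":0,"y":0,"z":0,"rx":0,"ry":0,"rz":0},
  {"x":0,"y":0,"z":0,"rx":0,"ry":0,"rz":0},
  {"x":0,"y":0,"z":0,"rx":0,"ry":0,"rz":0},
  {"x":0,"y":0,"z":0,"rx":0,"ry":0,"rz":0},
  {"x":0,"y":0,"z":0,"rx":0,"ry":0,"rz":0},
  {"x":0,"y":0,"z":0,"rx":0,"ry":0,"rz":0},
], claw=0, grip_force=20)

```text
t: 13.0
position: [0.5548, 0.1055, 0.1215]
orientation: [[-1.0, 0.019, 0.011], [0.022, 0.866, 0.499], [-0.0, 0.499, -0.866]]
force: [0.4, -0.2, 0.1]
width: 0.0092
```

```bash
python3 - <<'E'
from h import *
st=sensors.state();print(st['position'],st['force'],st['moment'],st['width'],st['joint_positions'])
R=np.array(st['orientation']);g=np.array(st['position'])*1000-11*R[:,2];print('grasp',g)
R30=Rtilt(30)
# arc about hinge at fixed tool tilt
h=np.array([558.4,309.8,130.])
fr=np.array([.022,1,0]);fr/=np.linalg.norm(fr)
rows=[]
for k in range(5,61,5):
    a=np.radians(k);d=210*((1-np.cos(a))*fr+np.array([0,0,np.sin(a)]))
    print(k,np.round(R.T@d,0))
E
```

```text
[0.55476799 0.10545719 0.12146261] [ 0.44749049 -0.19062721  0.06734095] [-0.11758149 -0.15068067  0.00772469] 0.00916299998415785 [ -15.97787033   21.00412307  100.57309379   30.98215795   69.7852172
 -118.59823565]
grasp [554.64735569  99.96451283 130.99234431]
5 [ -0.  10. -15.]
10 [ -0.  21. -30.]
15 [ -0.  33. -44.]
20 [ -0.  47. -56.]
25 [ -0.  61. -67.]
30 [ -0.  77. -77.]
35 [ -0.  93. -85.]
40 [ -0. 110. -92.]
45 [ -0. 127. -98.]
50 [  -0.  145. -102.]
55 [  -0.  163. -104.]
60 [  -0.  182. -105.]
```

The bar is pinched: width is 9 mm and the grasp point is at (555, 100, 131). I'll lift along the arc to 30°, then check.

Request:
step_arm([
  {"x":0,"y":2,"z":-3,"rx":0,"ry":0,"rz":0},
  {"x":0,"y":5,"z":-8,"rx":0,"ry":0,"rz":0},
  {"x":0,"y":10,"z":-15,"rx":0,"ry":0,"rz":0},
  {"x":0,"y":15,"z":-23,"rx":0,"ry":0,"rz":0},
  {"x":0,"y":21,"z":-30,"rx":0,"ry":0,"rz":0},
  {"x":0,"y":27,"z":-37,"rx":0,"ry":0,"rz":0},
  {"x":0,"y":33,"z":-44,"rx":0,"ry":0,"rz":0},
  {"x":0,"y":40,"z":-50,"rx":0,"ry":0,"rz":0},
  {"x":0,"y":47,"z":-56,"rx":0,"ry":0,"rz":0},
  {"x":0,"y":54,"z":-62,"rx":0,"ry":0,"rz":0},
  {"x":0,"y":61,"z":-67,"rx":0,"ry":0,"rz":0},
  {"x":0,"y":69,"z":-72,"rx":0,"ry":0,"rz":0},
  {"x":0,"y":77,"z":-77,"rx":0,"ry":0,"rz":0},
  {"x":0,"y":77,"z":-77,"rx":0,"ry":0,"rz":0},
  {"x":0,"y":77,"z":-77,"rx":0,"ry":0,"rz":0},
])

```text
t: 14.5
position: [0.5554, 0.1322, 0.2276]
orientation: [[-1.0, 0.018, 0.012], [0.021, 0.868, 0.496], [-0.002, 0.496, -0.868]]
force: [-1.0, -8.7, 2.3]
width: 0.0087
```

```bash
python3 - <<'E'
from h import *
st=sensors.state();print(st['joint_positions'],st['force'],st['moment'])
R=np.array(st['orientation']);g=np.array(st['position'])*1000-11*R[:,2];print('grasp',g)
v=np.array([558.4,309.8,130])-g;print(np.hypot(v[1],v[2]),np.degrees(np.arctan2(-v[2],v[1])))
h=np.array([558.4,309.8,130.]);
for k in (35,40,45,50,55,60):
    a=np.radians(k);f=210*np.cos(a);tgt=h+np.array([-.022*f,-f,210*np.sin(a)]);print(k,rel(tgt+11*R[:,2],Rtilt(30)))
for n in('side','top'):
    s=snapshot(n);i=s['image'][60:320,200:500]
    cv2.imwrite(f'pics/{n}7.png',cv2.resize(i,None,fx=2.2,fy=2.2,interpolation=cv2.INTER_CUBIC))
E
```

```text
[ -13.15627511   15.29968573   92.25728531   29.50962177   80.48360385
 -109.03325194] [-1.0376636  -8.7455588   2.25520926] [-1.33073702  0.04826567  0.14489633]
grasp [555.23367561 126.74234241 237.18146424]
212.1272549179639 30.349254087176607
35 (array([ 0.8, 16.2, -6.1]), array([-0.0043,  0.0016,  0.0005]))
40 (array([  0.8,  33.1, -13.1]), array([-0.0043,  0.0016,  0.0005]))
45 (array([  0.8,  50.5, -18.7]), array([-0.0043,  0.0016,  0.0005]))
50 (array([  0.7,  68.4, -22.8]), array([-0.0043,  0.0016,  0.0005]))
55 (array([  0.7,  86.5, -25.2]), array([-0.0043,  0.0016,  0.0005]))
60 (array([  0.7, 104.8, -26.1]), array([-0.0043,  0.0016,  0.0005]))
```

View pics/top7.png

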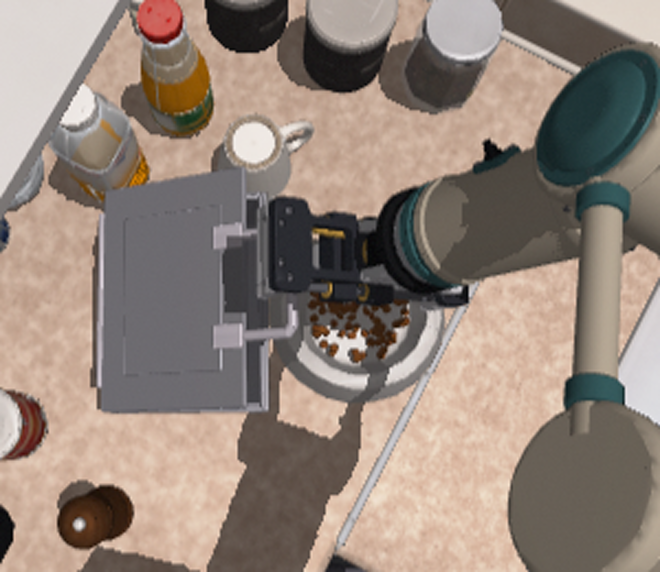

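View pics/side7.png

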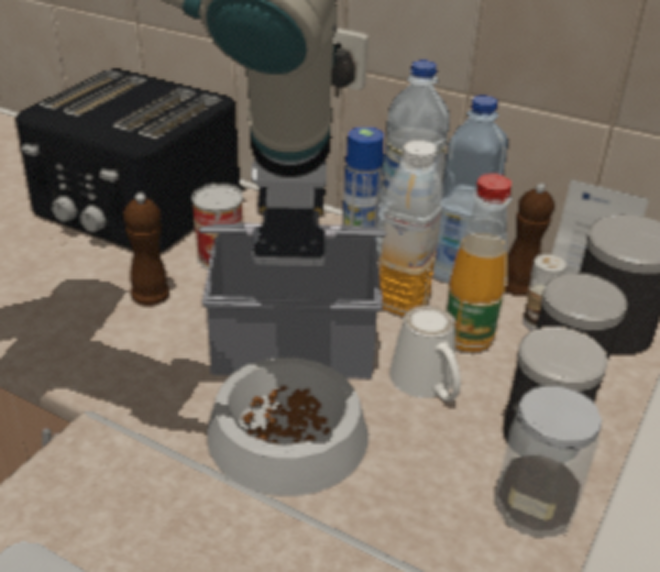

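The lid is at about 30° and the force is modest: 8.7 N radially outward, so the true arc runs about 2 mm wider than mine. I'll continue to about 57° on the wider arc, then measure.

Request:
step_arm([
  {"x":0,"y":2,"z":-3,"rx":0,"ry":0,"rz":0},
  {"x":0,"y":8,"z":-6,"rx":0,"ry":0,"rz":0},
  {"x":1,"y":15,"z":-8,"rx":0,"ry":0,"rz":0},
  {"x":1,"y":24,"z":-12,"rx":0,"ry":0,"rz":0},
  {"x":1,"y":32,"z":-15,"rx":0,"ry":0,"rz":0},
  {"x":1,"y":41,"z":-18,"rx":0,"ry":0,"rz":0},
  {"x":1,"y":50,"z":-21,"rx":0,"ry":0,"rz":0},
  {"x":1,"y":59,"z":-23,"rx":0,"ry":0,"rz":0},
  {"x":1,"y":68,"z":-25,"rx":0,"ry":0,"rz":0},
  {"x":1,"y":77,"z":-27,"rx":0,"ry":0,"rz":0},
  {"x":1,"y":86,"z":-28,"rx":0,"ry":0,"rz":0},
  {"x":1,"y":94,"z":-28,"rx":0,"ry":0,"rz":0},
  {"x":1,"y":94,"z":-28,"rx":0,"ry":0,"rz":0},
  {"x":1,"y":94,"z":-28,"rx":0,"ry":0,"rz":0},
])

```text
t: 16.0
position: [0.5563, 0.1998, 0.2999]
orientation: [[-1.0, 0.016, 0.014], [0.021, 0.868, 0.496], [-0.004, 0.496, -0.868]]
force: [2.8, -6.9, 5.6]
width: 0.0094
```

```bash
python3 - <<'E'
from h import *
import pickle
st=sensors.state();print(st['joint_positions'],st['force'],st['moment'],st['width'])
R=np.array(st['orientation']);g=np.array(st['position'])*1000-11*R[:,2];print('grasp',g)
v=np.array([558.4,309.8,130])-g;print(np.hypot(v[1],v[2]),np.degrees(np.arctan2(-v[2],v[1])))
S={}
for n in('side','top'):
    s=snapshot(n);S[n]=s;i=s['image'][60:280,220:440]
    cv2.imwrite(f'pics/{n}8.png',cv2.resize(i,None,fx=2.7,fy=2.7,interpolation=cv2.INTER_CUBIC))
pickle.dump(S,open('s8.pkl','wb'))
E
```

```text
[ -6.16847839  12.68174891  85.43045758  29.74393929  85.19806769
 -98.43423807] [ 2.79625523 -6.9185479   5.61546528] [-0.71163868 -0.50851611 -0.23187155] 0.009433134137563205
grasp [556.14508138 194.34792207 309.46817338]
213.39636256127093 57.246777675154284
```

View pics/top8.png

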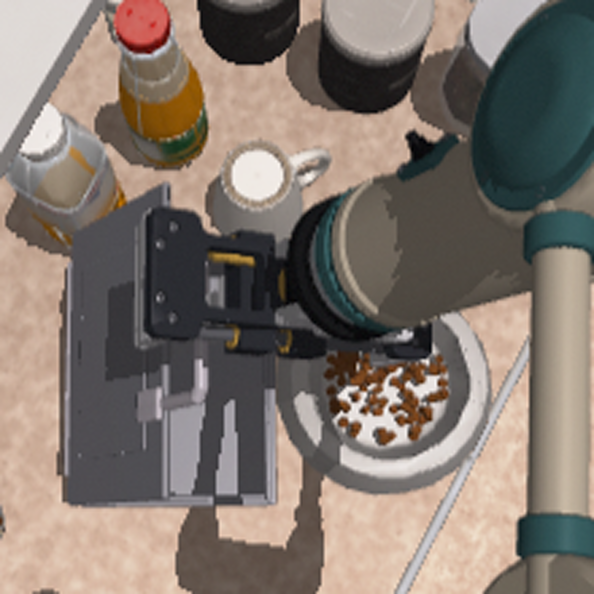

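View pics/side8.png

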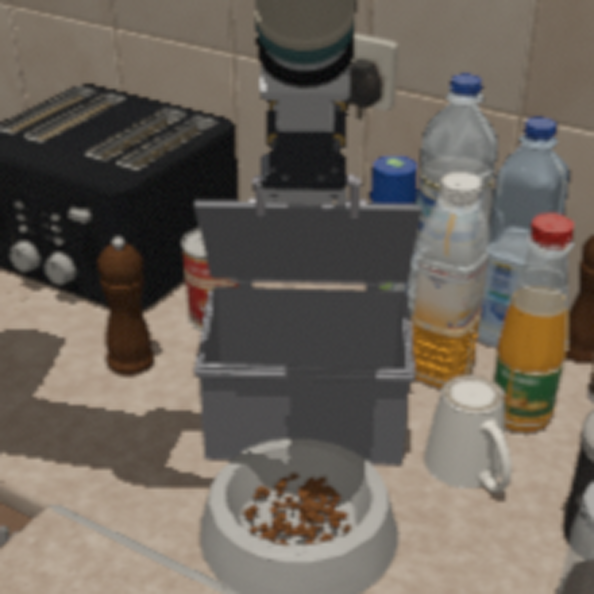

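```bash
python3 - <<'E'
from h import *
import pickle
S=pickle.load(open('s8.pkl','rb'));T,D=S['top'],S['side']
k=lambda u,v:(220+(u+.5)/2.7-.5,60+(v+.5)/2.7-.5)
h=np.array([558.4,309.8,130])
for a,b in [((167,186),(419,207)),((165,500),(197,203))]:
    p,e=tri(T,k(*a),D,k(*b));p*=1000;v=p-h;print(np.round(p,1),round(e*1000,1),'r',np.hypot(v[1],v[2]),'ang',np.degrees(np.arctan2(v[2],-v[1])))
for th in (55,57,59,61):
    a=np.radians(th);
    for off in(-3.5,3.5):
        n=np.array([0,np.sin(a),np.cos(a)]);r=h+164*np.array([0,-np.cos(a),np.sin(a)])+off*n
        o=[]
        for sx in(109,-109):
            P=(r+np.array([sx,-.02*sx,0])-np.array([.02*164*np.cos(a),0,0]))/1000
            o+=[np.round((proj(s,P)-[220,60])*2.7,0).tolist() for s in(T,D)]
        print(th,off,o)
E
```

```text
[660.7 220.3 267.5] 2.5 r 164.11107164497827 ang 56.93495203286989
[447.7 224.4 266.4] 0.5 r 160.94500453429572 ang 57.97282693660983
55 -3.5 [[181.0, 182.0], [425.0, 216.0], [179.0, 499.0], [195.0, 211.0]]
55 3.5 [[172.0, 181.0], [425.0, 209.0], [170.0, 499.0], [195.0, 204.0]]
57 -3.5 [[174.0, 181.0], [425.0, 210.0], [171.0, 499.0], [195.0, 205.0]]
57 3.5 [[165.0, 179.0], [425.0, 204.0], [162.0, 499.0], [196.0, 199.0]]
59 -3.5 [[166.0, 179.0], [425.0, 205.0], [164.0, 499.0], [196.0, 200.0]]
59 3.5 [[157.0, 178.0], [425.0, 198.0], [154.0, 499.0], [196.0, 194.0]]
61 -3.5 [[159.0, 178.0], [425.0, 199.0], [156.0, 499.0], [196.0, 195.0]]
61 3.5 [[149.0, 177.0], [425.0, 193.0], [146.0, 499.0], [197.0, 189.0]]
```

The kinematic estimate (57.2°) and the triangulated lid corners (56.9°, 58.0°) agree, so it needs another 2.7°, about 10 mm along the tangent.

Request:
step_arm([
  {"x":0,"y":3,"z":0,"rx":0,"ry":0,"rz":0},
  {"x":0,"y":6,"z":-1,"rx":0,"ry":0,"rz":0},
  {"x":0,"y":9,"z":-1,"rx":0,"ry":0,"rz":0},
  {"x":0,"y":10,"z":-1,"rx":0,"ry":0,"rz":0},
  {"x":0,"y":10,"z":-1,"rx":0,"ry":0,"rz":0},
  {"x":0,"y":10,"z":-1,"rx":0,"ry":0,"rz":0},
  {"x":0,"y":10,"z":-1,"rx":0,"ry":0,"rz":0},
])

```text
t: 16.8
position: [0.5563, 0.2079, 0.3052]
orientation: [[-1.0, 0.017, 0.013], [0.022, 0.868, 0.496], [-0.003, 0.496, -0.868]]
force: [4.1, 0.6, -3.9]
width: 0.0094
```

```bash
python3 - <<'E'
from h import *
import pickle
S={}
for n in('side','top'):
    s=snapshot(n);S[n]=s;i=s['image'][60:280,220:440]
    cv2.imwrite(f'pics/{n}9.png',cv2.resize(i,None,fx=2.7,fy=2.7,interpolation=cv2.INTER_CUBIC))
pickle.dump(S,open('s9.pkl','wb'))
st=sensors.state();print(st['t'],st['force'],st['moment'],st['width'],st['qvel'])
R=np.array(st['orientation']);g=np.array(st['position'])*1000-11*R[:,2];print('grasp',g)
v=np.array([558.4,309.8,130])-g;print(np.hypot(v[1],v[2]),np.degrees(np.arctan2(-v[2],v[1])))
E
```

```text
16.9 [ 3.92854129 -0.42518727 -4.70196087] [-0.68061731 -0.76406024 -0.36299152] 0.009452901674306735 [-0.12586494 -0.01831735 -0.00061118 -0.11608697  0.05265508  0.10233124]
grasp [556.21982771 202.3757595  314.7993883 ]
213.75402069521058 59.830480584754284
```

View pics/top9.png

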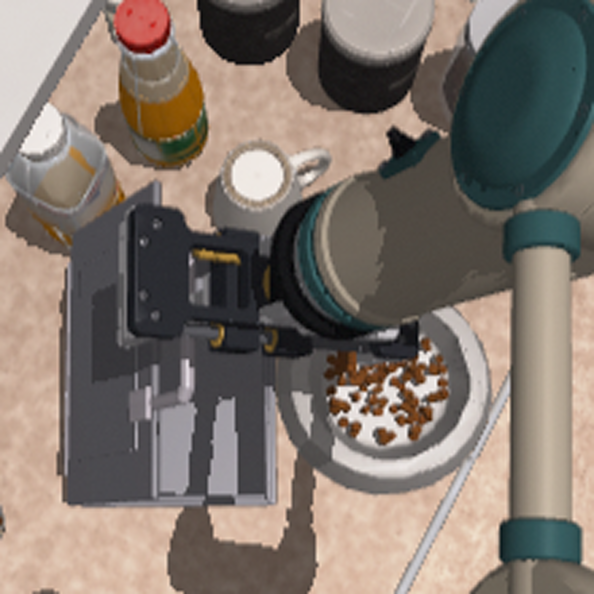

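View pics/side9.png

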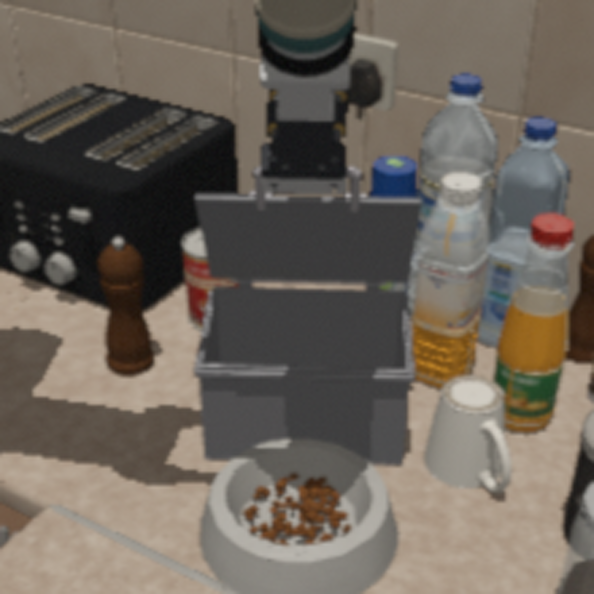

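The lid is at about 60°: the edge rows and columns match the predicted 60° projection, and the kinematic estimate is 59.8°. The bowl and bystanders haven't moved. Handing in while holding.

```bash
python3 - <<'E'
from h import *
print(job.close_job()); print(sensors.state()['t'])
E
```

```text
the job is handed in; nothing more can be done
None
the job is handed in; nothing more can be done
```

I slid the bowl up to the caddy's front with the open fingers, then pinched the lid's bar and raised the lid to about 60°. I handed the job in at 16.9 s, still holding it there.

**Bowl:** the top view put its centre at about (554, 47–50) mm, on the caddy's axis to within 2 mm. That leaves a gap of about 3–7 mm to the caddy's face. A first side-view fit of the foot disagreed, giving y = 64 mm. Reading the foot's front edge again gave about 52–53 mm, so I relied on the top view.

**Lid:** the last arm reading gave 59.8°. The lid edge's pixel positions in both pictures fit about 60°, within about 1°. At the check before the last move, the two triangulated corners gave 56.9° and 58.0°, against 57.2° from the arm. The true arc ran about 2–3 mm wider than I had worked out, so the measured tool force reached about 9 N partway up. It was about 6 N at the end, with a steady pinch at 9.4 mm.

**Bystanders:** the mug, mill and tin look unmoved in the pictures; I did not measure them again.

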